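# Unclip and hold up the guard lid of a cake-forming machine

### The arm

A 7-joint arm with a two-finger parallel gripper is mounted at the origin on the work surface. World frame = base frame: x ahead of the robot, y to its left, z up, the work surface at z = 0. Lengths are in mm, angles in rad, forces in N, time in s.
With the tool pointing down it reaches from about 400 to 900 mm from the base axis. Payload 5.5 kg.
Tool frame: the origin (TCP) lies between the finger pads; the fingertips stand 8 mm ahead of it and the grasp point (between the pads) lies 11 mm behind it; z points along the fingers, y is the direction in which the jaws open and shut (so a half turn about z gives the same grasp; the last joint's range is limited). The gripper opens to 85 mm and grips with 20 to 120 N. Pads are 22 mm wide; open, the fingers measure 114 mm over their backs; the gripper's body (76 mm by 85 mm) begins 54 mm behind the grasp point. The pads swing forward as they close: fully open they stand 13 mm farther back than shut.
Start: joints at [1.595, 0.501, -0.427, 1.55, 0.221, 1.138, -0.21], TCP at [153.783, -631.546, 239.31] pointing down, gripper open.
Joint ranges: [-2.88, 2.88], [-0.31, 2.03], [-1.54, 1.56], [0.2, 2.42], [-1.41, 4.55], [0.19, 2.02], [-2.57, 2.57]. Speed limits (rad/s): [2.57, 2.57, 3.14, 3.14, 3.14, 3.14, 3.14].

### API

Orientations are given as a unit quaternion [x, y, z, w].
In Python, from bench import ctrl gives the robot as it stands.
- The arm moves only by the tool send_rows, never from a script. Its argument "series" is a list of rows, each a list of 3 entries, a list of its own where there are three numbers: the gripper command: -1 is fully open, 1 is shut, values between are in proportion, then the shift along the world's x, y, z in m, then the turn, a rotation vector about the world's x, y, z in rad. In form: [[grip, [dx, dy, dz], [wx, wy, wz]], ...]. A call has 1 to 8 rows; each row shifts and turns the commanded pose from where the row before left it; what a row does not reach is not made up. A row lasts 1/10 s, in which the tool goes at most 50 mm and 8.59 degrees, less where a joint would pass 70% of its speed; a pose out of reach is approached as far as the arm can. A call with a gripper value outside its range is refused whole. The fingers move at their own pace and stop on an object; "grip_force" is the grip in N (left out, the last holds). Time passes only in rows, so rows that do not move let the fingers close. It gives the time, the measured TCP pose, the force and the opening at its end, in the units of the state.
- ctrl.observe(): the state, without advancing time (a new reading comes with each control period).
- ctrl.grab_frame(name): name is "scene" or "top"; returns a dict with "pixels" (420x560x3 uint8, red, green, blue), "depth" (420x560 float32, mm along the optical axis (not along the pixel's ray), 0 where there is no reading), "intrinsics" (3x3 intrinsics, pixels), "k1" (the pictures are not rectified: a ray, as slopes to the right and down, at radius r is drawn at 1 + k1 r^2 times it, then the intrinsics apply), "view" (4x4, takes a point from world to camera coordinates). Camera axes: x right, y up, looking along -z (the intrinsics and any distortion apply to the point x, -y, -z); pixel columns grow to the right and rows downward; lengths in mm; the calibration is good to about 2 mm. A picture is of the moment at which its call begins.
- ctrl.finish_job(): hands the job in, once; it reports no verdict.
The state is a dict: "time_s": time; "q": joint angles; "joint_velocities": joint speeds; "tau": joint torques, N m; "tool_pos": TCP position; "tool_rot": TCP orientation; "ft_force": force on the tool from outside, world axes, zero at the start; "ft_torque": the same for the moment, N m; "gripper_width": opening from 0.0 (shut) to 1.0 (fully open).
Only numpy, scipy, OpenCV 4.12 (cv2) and the standard library are available. Lean on these libraries where they do the work, as an engineer would, in place of code of your own. Each camera call takes 0.05 s, during which the arm holds its last target.

### The job

Pull the orange locking clip up off the front rail of the cake-forming machine and put it in the small dark steel tray. Only then raise the machine's lid, which has a blue handle, to 50 degrees open (red pin on the lid beside the green bead on the arc, within about 5 degrees) so that the rollers can be checked, and finish while still holding it there with the gripper's fingers, because the lid falls shut if let go. Leave the bowl, the jar and the wooden mould where they are.

Things in the scene. Friction and masses are not known exactly. Their poses are not given: they have to be found in the camera images.
- machine: Cake-forming machine, fixed. Origin at table height under the centre of its roller chamber; x points from its front to its back, y left along the front, z up. Chamber 200 (x) x 240 (y) mm, rim 100 mm high, under the lid; white motor housing behind it, 115 mm high. The rail (5 mm thick, 216 mm along y, z 72 to 98 mm) is at x = -117 mm; the lid's lip lies over it, z 100 to 106 mm.
- bead (a point): Green bead, 14 mm, on the thin steel arc beside the lid's left (+y) edge: machine x = 10, y = 130, z = 207 mm. The arc has a 140 mm radius about the hinge and reaches z = 237 mm. The red pin on the lid's left edge comes beside the bead when the lid is 50 degrees open.
- lid (a joint): Angle of the aluminium lid: 0 closed and level, grows as its front edge rises, 0.873 rad = 50 degrees; stop at 1.25 rad. It weighs about 0.45 kg (varies) and falls shut from any angle when let go.
- lid_hinge (a point): Centre of the lid's hinge line, at the far rim of the chamber: machine x = +100, y = 0, z = 100 mm. The hinge line runs along the machine's y axis (axes as the machine's). It does not move.
- lid_handle (a point): Middle of the lid's blue round handle bar, 12 mm thick, 120 mm long, along machine y. With the lid closed it is 160 mm from the hinge towards the front and 48 mm above it (42 mm above the lid's top face); it swings with the lid about the hinge line, up and to the back. Its axes turn with the lid. Being round, it can turn between the fingers.
- clip_center (a point): Centre (half-way up) of the orange saddle clip, 20.5 (x) x 36 (y) x 88 mm (z), about 90 g, axes as the machine's while on the rail. It straddles lip and rail within 60 mm of the machine's middle. Top 44 mm above this point, feet of its two legs 44 mm below. Pull it straight up: a sprung catch resists with 5 to 20 N for the first 10 mm, and it is clear after 40 mm.
- clip_grip (a point): Middle of the clip's upright grip block, 18 (x) x 24 (y) x 46 mm (z), 21 mm above the clip's centre; axes as the clip's.
- tray: Small dark steel tray, fixed on the table to the left or right of the machine (it and the bowl trade places), 180 (x) by 140 (y) mm, rim 20 mm high, walls and floor 4 mm thick. Origin under its centre at table height. Empty at the start; the clip goes in here, standing or lying.
- bowl: White bowl, 120 mm across, 55 mm high, loose; leave it alone. Origin under its centre.
- jar: Amber jar with white cap, 68 mm across, 110 mm high, loose; leave it alone. Origin under its centre.
- mould: Wooden cake mould, block 100 by 80 by 26 mm with a 90 mm handle towards its -x, lying flat, loose; leave it alone. Origin under the block's centre.

How it is judged (in metres and radians):
On the way, in this order (a step that is already met when the one before it is completed fails the run):
1. the clip is pulled up clear of the rail, in the fingers (z of clip_center in the frame of machine above 0.158 m and contact force between the fingers and clip above 0.5 N), for 0.1 s.
2. the clip rests in the tray, let go (x of clip_center in the frame of tray between -0.09 and 0.09 m and y of clip_center in the frame of tray between -0.07 and 0.07 m and z of clip_center in the frame of tray below 0.06 m and contact force between the fingers and clip below 0.1 N and linear speed of clip below 0.05 m/s), for 0.3 s.
3. the lid is held at 50 degrees, give or take 6 (value of joint lid between 0.768 and 0.977 rad and contact force between the fingers and lid above 0.5 N and velocity of joint lid between -0.1 and 0.1 rad/s), for 0.5 s.
At the end, for the whole second after the job is handed in: The lid stays between 44 and 56 degrees open, still, carried by the gripper's fingers, with none of the loose things touching it; the clip rests released in the tray (its centre within the tray's outline and less than 60 mm above the table); bowl, jar and mould are within 30 mm of where they were (all of step 2 and all of step 3 and contact force between each of clip, bowl, jar, mould and lid below 0.1 N); the arm keeps its last pose, push and grip.
It fails at once if the lid is raised (over 0.15 rad) before the clip is in the tray (value of joint lid above 0.15 rad and not (x of clip_center in the frame of tray between -0.09 and 0.09 m and y of clip_center in the frame of tray between -0.07 and 0.07 m and z of clip_center in the frame of tray below 0.06 m)).
It fails at once if the bowl is knocked more than 30 mm from its place (distance of bowl from where it was at the start of the episode above 0.03 m).
It fails at once if the jar is knocked more than 30 mm from its place (distance of jar from where it was at the start of the episode above 0.03 m).
It fails at once if the mould is knocked more than 30 mm from its place (distance of mould from where it was at the start of the episode above 0.03 m).
It also fails if it takes over 58 s, if anything falls off the work surface, if the arm or the gripper's body presses on something with over 40 N, if the wrist force passes 120 N, or if a joint passes its speed limit or range.

## Working session

There is one attempt and no reset: what is moved stays moved. The work goes in short steps, Python scripts to look and compute and a tool call to move; the robot and the scene stay as the last step left them, time stands still between calls to the robot, and variables do not carry over. Pictures are saved under pics/ and viewed, and the job is handed in when it is done.

Besides the shell and the picture viewer there is one more tool, called as name(argument=value, ...), one argument or row to a line, values as JSON. send_rows: Moves the arm, as the interface text tells. Its arguments: {"type":"object","properties":{"series":{"type":"array"},"grip_force":{"type":"number"}},"required":["series"]}

```bash
mkdir -p pics; ls
cat > h.py <<'E'
from bench import ctrl
import numpy as np, cv2
def grab(n,save=None):
    f=ctrl.grab_frame(n)
    if save: cv2.imwrite('pics/'+save,cv2.cvtColor(f['pixels'],cv2.COLOR_RGB2BGR))
    return f
def ray(f,u,v):
    K=np.array(f['intrinsics']);k1=f['k1']
    d=np.array([(u-K[0,2])/K[0,0],(v-K[1,2])/K[1,1]])
    s=d.copy()
    for _ in range(20): s=d/(1+k1*(s@s))
    V=np.array(f['view']);R=V[:3,:3];t=V[:3,3]
    return -R.T@t, R.T@np.array([s[0],-s[1],-1.])
def onz(f,u,v,z):
    o,d=ray(f,u,v); return o+d*(z-o[2])/d[2]
def deep(f,u,v):
    o,d=ray(f,u,v); return o+d*float(f['depth'][int(round(v)),int(round(u))])
def mask(f,lo,hi):
    hsv=cv2.cvtColor(f['pixels'],cv2.COLOR_RGB2HSV); return cv2.inRange(hsv,np.array(lo),np.array(hi))
E
python3 - <<'E'
from h import *
print(ctrl.observe())
for n in('scene','top'):
    f=grab(n,n+'0.png'); print(n,f['intrinsics'],f['k1'],f['view'])
E
```

```text
pics
{'time_s': 0.0, 'q': array([ 1.59519498,  0.50184566, -0.42674945,  1.55144412,  0.22080102,
        1.13828837, -0.21027003]), 'joint_velocities': array([ 0.00132765, -0.00028196, -0.0008654 , -0.00121047,  0.00119722,
       -0.00095746, -0.00030441]), 'tau': array([ 6.29647693e-04, -5.69513655e+01, -5.81561387e+00, -2.80939865e+01,
        1.08484397e-02,  1.18712580e-02, -3.62164485e-05]), 'tool_pos': array([ 153.52259429, -630.91915914,  238.25945331]), 'tool_rot': array([ 9.92876913e-01,  1.19140675e-01, -9.11178621e-05, -9.62488912e-04]), 'ft_force': array([0.35493124, 0.16394756, 0.57765796]), 'ft_torque': array([-0.02003948, -0.02225998,  0.00550628]), 'gripper_width': 0.9985215488550471}
scene [[455.10094595   0.         277.00546853]
 [  0.         455.10094595 206.08628708]
 [  0.           0.           1.        ]] 0.025383913131958546 [[ 7.41650199e-01  6.70781220e-01 -2.74543805e-03 -4.40325188e+02]
 [-5.79134187e-01  6.42374975e-01  5.01954167e-01  2.59235004e+02]
 [ 3.38465029e-01 -3.70684431e-01  8.64889864e-01 -1.39593987e+03]
 [ 0.00000000e+00  0.00000000e+00  0.00000000e+00  1.00000000e+00]]
top [[412.29706217   0.         282.84702186]
 [  0.         412.29706217 211.13785292]
 [  0.           0.           1.        ]] -0.0767879750232931 [[ 1.33409968e-02 -9.99849518e-01 -1.10887402e-02 -4.95587530e+00]
 [ 9.87083916e-01  1.13984395e-02  1.59798054e-01 -5.70834566e+02]
 [-1.59647613e-01 -1.30773824e-02  9.87087444e-01 -9.36872647e+02]
 [ 0.00000000e+00  0.00000000e+00  0.00000000e+00  1.00000000e+00]]
```

View pics/scene0.png

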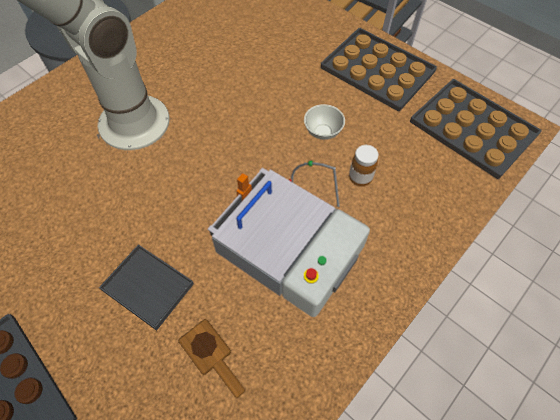

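View pics/top0.png

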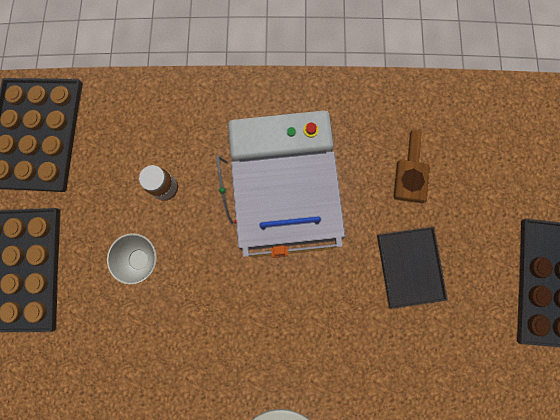

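The top view shows the clip at (280,251), the blue handle running from (262,226) to (320,219), and the tray at (412,268). The bowl is at (131,259), the jar at (155,180) and the mould at (412,180). The machine is yawed slightly.

```bash
cat > m.py <<'E'
from h import *
def mm(f,lo,hi,roi=None):
    m=mask(f,lo,hi)
    if roi:
        z=np.zeros_like(m);a,b,c,d=roi;z[b:d,a:c]=m[b:d,a:c];m=z
    ys,xs=np.nonzero(m); return m,xs,ys
if __name__=='__main__':
    t=grab('top');s=grab('scene')
    print('depth floor', deep(t,200,330), deep(s,200,200))
    for n,f,roi in(('top',t,(255,235,310,265)),('scene',s,(225,165,260,205))):
        m,x,y=mm(f,(5,180,120),(18,255,255),roi)
        P=np.array([deep(f,a,b) for a,b in zip(x,y)])
        print(n,'clip n',len(x),x.mean(),y.mean(),'zmax',np.percentile(P[:,2],[5,50,95]))
        q=P[P[:,2]>np.percentile(P[:,2],95)-6]; print(' top pts',len(q),q.mean(0),q.min(0),q.max(0))
    for n,f,roi in(('top',t,(250,205,335,240)),('scene',s,(225,170,285,235))):
        m,x,y=mm(f,(105,120,60),(125,255,255),roi)
        P=np.array([deep(f,a,b) for a,b in zip(x,y)]); 
        P=P[(P[:,2]>135)]
        print(n,'handle',len(P),P.mean(0),np.median(P[:,2]))
        c=P[:,:2]-P[:,:2].mean(0);w,v=np.linalg.eigh(c.T@c);d=v[:,1];d=d*np.sign(d[1]);pr=c@d
        print(' dir',d,'yaw deg',np.degrees(np.arctan2(-d[0],d[1])),'ext',pr.min(),pr.max(),'mid',P[:,:2].mean(0)+d*(pr.min()+pr.max())/2)
    m,x,y=mm(t,(0,0,0),(180,110,75),(365,215,460,320))
    cs,_=cv2.findContours(m,cv2.RETR_EXTERNAL,cv2.CHAIN_APPROX_NONE);c=max(cs,key=cv2.contourArea)
    r=cv2.minAreaRect(c);print('tray px',r)
    B=[onz(t,*p,20) for p in cv2.boxPoints(r)];print('tray corners',np.round(B,1),np.mean(B,0))
    m,x,y=mm(s,(0,0,0),(180,110,75),(90,235,205,335))
    cs,_=cv2.findContours(m,cv2.RETR_EXTERNAL,cv2.CHAIN_APPROX_NONE);c=max(cs,key=cv2.contourArea)
    B=[onz(s,*p,20) for p in cv2.approxPolyDP(c,8,True)[:,0].astype(float)];print('tray sc',np.round(B,1),np.mean(B,0))
    m,x,y=mm(t,(45,100,50),(85,255,255),(210,170,235,210)); print('bead',len(x),x.mean() if len(x) else 0, y.mean() if len(x) else 0)
    if len(x): print(onz(t,x.mean(),y.mean(),207))
    for a in((150,178),(131,259)): print(a,deep(t,*a))
E
python3 m.py
```

```text
depth floor [ 2.85488409e+02  1.98772603e+02 -1.01413407e-01] [357.25339405 -54.93944715  -0.54278876]
top clip n 145 278.848275862069 250.7103448275862 zmax [112.33060452 158.20424081 161.26364096]
 top pts 95 [470.32803253   9.01844086 159.33208588] [460.2423493   -2.89894994 155.63165787] [479.31972501  20.07579797 163.14373319]
scene clip n 213 243.55868544600938 185.1267605633803 zmax [ 98.76840334 129.68528562 160.28463802]
 top pts 62 [504.07916601 -19.7539694  217.49971785] [ 464.15196514 -388.61738789  154.30446619] [ 949.17594503   17.66593403 1076.00126682]
top handle 280 [530.92641083 -14.28164096 158.96761525] 152.90042211896537
 dir [-0.12597928  0.99203287] yaw deg 7.237311492770716 ext -64.75329588563766 63.26519483052726 mid [531.02014578 -15.01976355]
scene handle 220 [536.32954171 -18.74266748 151.30214533] 151.78166781596298
 dir [-0.10815765  0.99413375] yaw deg 6.2091233203566825 ext -62.603403825479155 65.12428382316902 mid [536.19321548 -17.48962153]
tray px ((411.62164306640625, 267.2297058105469), (75.95233917236328, 58.69043731689453), 80.53767395019531)
tray corners [[ 520.  -225.6   20. ]
 [ 545.1 -369.1   20. ]
 [ 364.6 -392.6   20. ]
 [ 341.6 -252.2   20. ]] [ 442.80443958 -309.86132437   20.        ]
tray sc [[ 351.7 -260.5   20. ]
 [ 371.4 -393.2   20. ]
 [ 548.5 -367.4   20. ]
 [ 525.5 -234.2   20. ]] [ 449.27791355 -313.81655994   20.        ]
bead 26 221.69230769230768 189.8846153846154
[586.67916367 123.61658011 207.        ]
(150, 178) [633.6256823  305.69531771 110.03046331]
(131, 259) [452.99131064 376.65966826   6.35906973]
```

Run:
```python
from h import *
from m import mm
t=grab('top');s=grab('scene')
for f,roi in((t,(255,235,310,265)),(s,(225,165,260,205))):
    m,x,y=mm(f,(5,180,120),(18,255,255),roi)
    P=np.array([deep(f,a,b) for a,b in zip(x,y)]);P=P[(P[:,2]>152)&(P[:,2]<170)]
    r=cv2.minAreaRect(P[:,:2].astype(np.float32));print(len(P),np.median(P,0),P.min(0),P.max(0),r)
```

```text
97 [470.64943298   9.45593226 159.4257118 ] [460.23241158  -2.89144628 154.93892086] [479.21051222  20.05711649 163.23456863] ((470.34698486328125, 9.003777503967285), (17.052490234375, 24.15572166442871), 9.549054145812988)
65 [474.92994223   5.73252752 157.97638373] [463.26489548  -5.94920138 152.06721383] [482.9620223   18.4905136  161.02475973] ((473.2058410644531, 6.202095031738281), (19.06365966796875, 22.149234771728516), 12.544234275817871)
```

send_rows(
  series=[
    [-1,[0.04,0.04,0.015],[0,0,0]],
    [-1,[0.035,0.035,0.015],[0,0,0]],
    [-1,[0.035,0.035,0.015],[0,0,0]],
    [-1,[0.035,0.035,0.015],[0,0,0]],
    [-1,[0.035,0.035,0.01],[0,0,0]],
    [-1,[0.03,0.04,0],[0,0,0]],
    [-1,[0.03,0.04,0],[0,0,0]],
    [-1,[0.03,0.04,0],[0,0,0]],
  ],
  grip_force=70,
)

```text
time_s: 1.1
tool_pos: [415.1, -339.5, 305.9]
tool_rot: [0.993, 0.119, 0.0, 0.0]
ft_force: [0.5, -0.2, -1.0]
gripper_width: 1.0
```

send_rows(
  series=[
    [-1,[0.007,0.043,0],[0,0,-0.015]],
    [-1,[0.007,0.043,0],[0,0,-0.015]],
    [-1,[0.007,0.043,0],[0,0,-0.015]],
    [-1,[0.007,0.043,0],[0,0,-0.015]],
    [-1,[0.007,0.043,0],[0,0,-0.015]],
    [-1,[0.007,0.043,0],[0,0,-0.015]],
    [-1,[0.007,0.043,0],[0,0,-0.015]],
    [-1,[0.007,0.043,0],[0,0,-0.015]],
  ],
)

```text
time_s: 1.9
tool_pos: [470.1, 4.4, 305.9]
tool_rot: [0.998, 0.059, 0.0, 0.0]
ft_force: [0.5, 0.2, -0.4]
gripper_width: 1.002
```

send_rows(
  series=[
    [-1,[0,0,-0.03],[0,0,0]],
    [-1,[0,0,-0.03],[0,0,0]],
    [-1,[0,0,-0.02],[0,0,0]],
    [-1,[0,0,0],[0,0,0]],
  ],
)

```text
time_s: 2.3
tool_pos: [468.0, 2.9, 223.2]
tool_rot: [0.998, 0.06, -0.003, -0.001]
ft_force: [0.3, -0.3, 0.2]
gripper_width: 1.003
```

Run:
```python
from h import *
o=ctrl.observe();print(o['tool_pos'],o['joint_velocities'].round(3))
a=grab('top','t1.png')['pixels'];b=grab('scene','s1.png')['pixels']
A=cv2.resize(a[190:300,220:360],None,fx=3,fy=3);B=cv2.resize(b[130:240,190:330],None,fx=3,fy=3)
cv2.imwrite('pics/z1.png',cv2.cvtColor(np.vstack([A,B])[:600],cv2.COLOR_RGB2BGR))
```

```text
[467.96112075   2.86843103 223.21308948] [ 0.014 -0.039 -0.015 -0.057 -0.031  0.041  0.03 ]
```

View pics/z1.png

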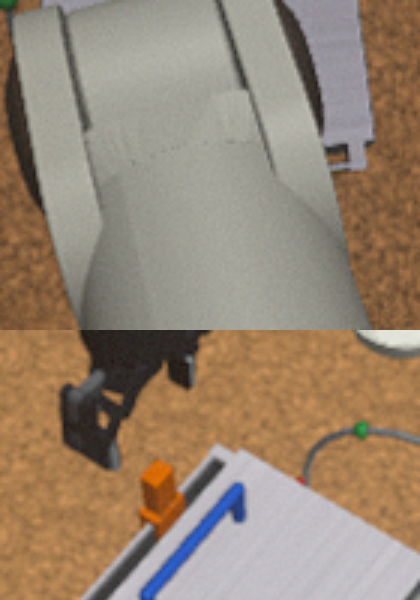

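The scene view shows the open fingers above the clip block, which is at about (157,487) in the zoomed crop. The jaws line up along the rail. Next I'll go down.

send_rows(
  series=[
    [-1,[0.004,0.004,-0.015],[0,0,0]],
    [-1,[0,0,-0.02],[0,0,0]],
    [-1,[0,0,-0.02],[0,0,0]],
    [-1,[0,0,-0.02],[0,0,0]],
    [-1,[0,0,-0.015],[0,0,0]],
    [-1,[0,0,0],[0,0,0]],
    [-1,[0,0,0],[0,0,0]],
  ],
)

```text
time_s: 3.1
tool_pos: [474.8, 6.9, 136.3]
tool_rot: [0.998, 0.059, 0.001, -0.0]
ft_force: [0.7, -0.1, 0.1]
gripper_width: 0.995
```

Run:
```python
from h import *
o=ctrl.observe();print(o['tool_pos'],o['tool_rot'],o['ft_force'])
b=grab('scene','s2.png')['pixels']
B=cv2.resize(b[130:240,190:330],None,fx=5,fy=5)
cv2.imwrite('pics/z2.png',cv2.cvtColor(B,cv2.COLOR_RGB2BGR))
```

```text
[474.81216395   6.93080711 136.33650985] [ 9.98234732e-01  5.93899153e-02  5.06586333e-04 -2.17579414e-05] [ 0.74016521 -0.07431641  0.14206963]
```

View pics/z2.png

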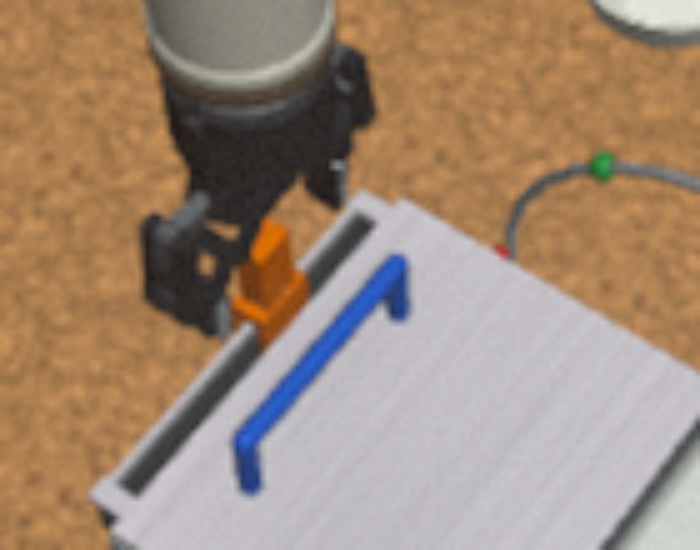

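The clip block at about (268,270) in the crop sits between the two fingers. I'll lower slightly and close.

send_rows(
  series=[
    [-1,[-0.002,0,-0.007],[0,0,0]],
    [-1,[0,0,0],[0,0,0]],
    [1,[0,0,0],[0,0,0]],
    [1,[0,0,0],[0,0,0]],
    [1,[0,0,0],[0,0,0]],
    [1,[0,0,0],[0,0,0]],
    [1,[0,0,0],[0,0,0]],
    [1,[0,0,0],[0,0,0]],
  ],
)

```text
time_s: 3.95
tool_pos: [472.2, 6.8, 128.7]
tool_rot: [0.998, 0.059, 0.0, 0.0]
ft_force: [-0.0, -0.4, 3.1]
gripper_width: 0.274
```

send_rows(
  series=[
    [1,[0,0,0],[0,0,0]],
    [1,[0,0,0.005],[0,0,0]],
    [1,[0,0,0.008],[0,0,0]],
    [1,[0,0,0.01],[0,0,0]],
    [1,[0,0,0.01],[0,0,0]],
    [1,[0,0,0.015],[0,0,0]],
    [1,[0,0,0.02],[0,0,0]],
    [1,[0,0,0.02],[0,0,0]],
  ],
)

```text
time_s: 4.75
tool_pos: [472.3, 7.0, 218.5]
tool_rot: [0.998, 0.06, 0.0, 0.0]
ft_force: [0.5, -0.9, -0.7]
gripper_width: 0.273
```

send_rows(
  series=[
    [1,[0,0,0.03],[0,0,0]],
    [1,[-0.005,-0.04,0.02],[0,0,0]],
    [1,[-0.005,-0.045,0],[0,0,0]],
    [1,[-0.005,-0.045,0],[0,0,0]],
    [1,[-0.005,-0.045,0],[0,0,0]],
    [1,[-0.005,-0.045,0],[0,0,0]],
    [1,[0,-0.045,0],[0,0,0]],
    [1,[0,-0.045,0],[0,0,0]],
  ],
)

```text
time_s: 5.55
tool_pos: [447.0, -305.1, 268.4]
tool_rot: [0.998, 0.059, 0.001, 0.001]
ft_force: [0.9, -0.2, -1.2]
gripper_width: 0.27
```

send_rows(
  series=[
    [1,[0,-0.009,-0.03],[0,0,0]],
    [1,[0,0,-0.04],[0,0,0]],
    [1,[0,0,0],[0,0,0]],
    [1,[0,0,0],[0,0,0]],
  ],
)

```text
time_s: 5.95
tool_pos: [447.3, -311.6, 197.6]
tool_rot: [0.998, 0.06, -0.0, -0.0]
ft_force: [0.3, 0.2, -1.1]
gripper_width: 0.271
```

Run:
```python
from h import *
o=ctrl.observe();print(o['tool_pos'],o['tool_rot'],o['ft_force'],o['gripper_width'])
grab('scene','s3.png')
```

```text
[ 447.32846287 -311.58060055  197.5958626 ] [ 9.98209419e-01  5.98140790e-02 -1.39133069e-05 -4.80932500e-04] [ 0.25395369  0.21998424 -1.07038859] 0.27083360808186646
```

View pics/s3.png

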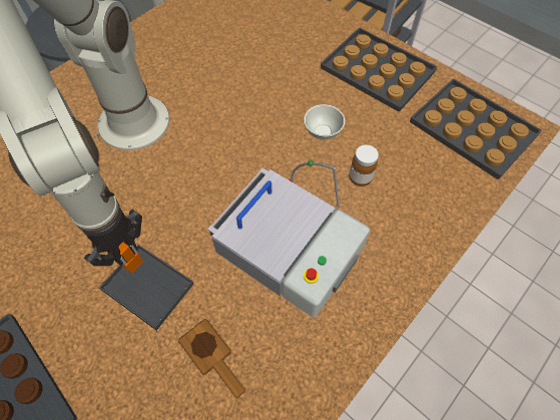

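The clip is in the fingers at (130,257), above the tray around (147,287). I'll lower it now.

send_rows(
  series=[
    [1,[0,0,-0.03],[0,0,0]],
    [1,[0,0,-0.04],[0,0,0]],
    [1,[0,0,-0.035],[0,0,0]],
    [1,[0,0,-0.02],[0,0,0]],
    [1,[0,0,-0.008],[0,0,0]],
    [1,[0,0,-0.003],[0,0,0]],
    [1,[0,0,0],[0,0,0]],
  ],
)

```text
time_s: 6.7
tool_pos: [448.5, -312.8, 62.2]
tool_rot: [0.998, 0.06, 0.001, 0.001]
ft_force: [-0.4, 0.2, -1.2]
gripper_width: 0.266
```

send_rows(
  series=[
    [1,[0,0,-0.002],[0,0,0]],
    [0.2,[0,0,0],[0,0,0]],
    [0.2,[0,0,0],[0,0,0]],
    [0.2,[0,0,0],[0,0,0]],
    [0.0,[0,0,0],[0,0,0]],
    [0.0,[0,0,0],[0,0,0]],
  ],
)

```text
time_s: 7.3
tool_pos: [447.1, -312.2, 58.5]
tool_rot: [0.998, 0.059, -0.0, -0.0]
ft_force: [-0.6, 0.0, 0.2]
gripper_width: 0.5
```

send_rows(
  series=[
    [0,[0,0,0.02],[0,0,0]],
    [0,[0,0,0.03],[0,0,0]],
    [-1,[0,0,0.04],[0,0,0]],
    [-1,[0,0,0.045],[0,0,0]],
    [-1,[0,0,0.045],[0,0,0]],
    [-1,[0,0,0.045],[0,0,0]],
  ],
)

```text
time_s: 7.9
tool_pos: [446.8, -311.8, 285.2]
tool_rot: [0.998, 0.06, -0.0, -0.0]
ft_force: [0.8, -1.1, -0.3]
gripper_width: 1.005
```

Run:
```python
from h import *
o=ctrl.observe();print(o['tool_pos'],o['tool_rot'],o['ft_force'],o['gripper_width'],o['q'])
grab('scene','s4.png')
```

```text
[ 446.79688557 -311.84463781  285.230202  ] [ 9.98226692e-01  5.95268564e-02 -7.26166501e-05 -1.37937071e-04] [ 0.75779175 -1.09351295 -0.31967232] 1.0051040784640577 [ 1.12410846  0.30356812 -0.6843173   1.75743179  0.20793405  1.15442553
 -1.07424723]
```

View pics/s4.png

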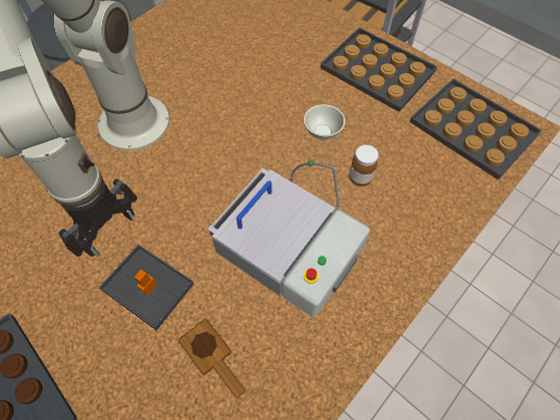

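The clip stands released in the tray at (146,282). Next is the handle.

send_rows(
  series=[
    [-1,[0.011,0.037,0],[0,0,0.14]],
    [-1,[0.011,0.037,0],[0,0,0.14]],
    [-1,[0.011,0.037,0],[0,0,0.14]],
    [-1,[0.011,0.037,0],[0,0,0.14]],
    [-1,[0.011,0.037,0],[0,0,0.14]],
    [-1,[0.011,0.037,0],[0,0,0.14]],
    [-1,[0.011,0.037,0],[0,0,0.14]],
    [-1,[0.01,0.036,0],[0,0,0.14]],
  ],
)

```text
time_s: 8.75
tool_pos: [534.3, -15.7, 283.4]
tool_rot: [0.813, 0.583, 0.0, 0.0]
ft_force: [0.3, -1.2, -0.4]
gripper_width: 1.003
```

Run:
```python
from h import *
o=ctrl.observe();print(o['tool_pos'],o['tool_rot'],o['q'])
```

```text
[534.31267422 -15.70925781 283.41954241] [8.12548808e-01 5.82893123e-01 6.48878504e-05 1.94288355e-04] [ 0.78852522  0.37122134 -1.00604195  1.7778092   0.33825539  1.17909348
 -0.64479194]
```

send_rows(
  series=[
    [-1,[0,0,0],[0,0,0.14]],
    [-1,[0,0,-0.02],[0,0,0.14]],
    [-1,[0,0,-0.03],[0,0,0.14]],
    [-1,[0,0,-0.03],[0,0,0.025]],
    [-1,[0,0,0],[0,0,0]],
    [-1,[0,0,0],[0,0,0]],
  ],
)

```text
time_s: 9.35
tool_pos: [533.9, -16.9, 203.6]
tool_rot: [0.666, 0.746, -0.0, -0.001]
ft_force: [0.3, 0.3, 0.0]
gripper_width: 1.0
```

Run:
```python
from h import *
o=ctrl.observe();print(o['tool_pos'],o['tool_rot'],o['q'])
b=grab('scene','s5.png')['pixels']
B=cv2.resize(b[130:240,190:330],None,fx=5,fy=5)
cv2.imwrite('pics/z5.png',cv2.cvtColor(B,cv2.COLOR_RGB2BGR))
```

```text
[533.93084455 -16.89878297 203.61766958] [ 6.66243578e-01  7.45733916e-01 -2.03108741e-05 -6.48542815e-04] [ 0.78780319  0.5029005  -1.03480658  1.86358919  0.49351485  1.06090299
 -0.33188494]
```

View pics/z5.png

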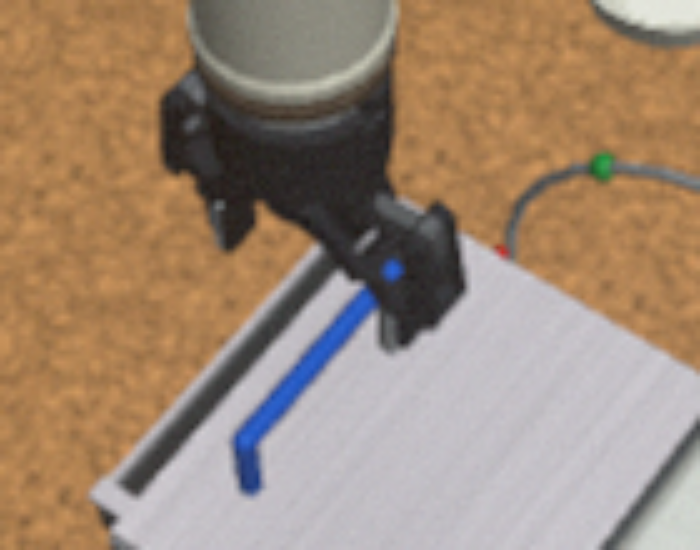

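The fingers straddle the handle bar at about (360,310) in the crop.

send_rows(
  series=[
    [-1,[0,0,-0.02],[0,0,0]],
    [-1,[0,0,-0.02],[0,0,0]],
    [-1,[0,0,-0.016],[0,0,0]],
    [-1,[0,0,-0.01],[0,0,0]],
    [-1,[0,0,0],[0,0,0]],
    [-1,[0,0,0],[0,0,0]],
  ],
  grip_force=40,
)

```text
time_s: 10.0
tool_pos: [534.6, -17.0, 138.2]
tool_rot: [0.666, 0.746, 0.0, 0.0]
ft_force: [0.1, -0.4, 0.6]
gripper_width: 0.996
```

send_rows(
  series=[
    [0,[0,0,0],[0,0,0]],
    [0.3,[0,0,0],[0,0,0]],
    [0.5,[0,0,0],[0,0,0]],
    [1,[0,0,0],[0,0,0]],
    [1,[0,0,0],[0,0,0]],
    [1,[0,0,0],[0,0,0]],
    [1,[0,0,0],[0,0,0]],
  ],
)

```text
time_s: 10.7
tool_pos: [531.9, -17.6, 137.5]
tool_rot: [0.666, 0.746, -0.002, -0.001]
ft_force: [-7.8, -1.6, 8.1]
gripper_width: 0.122
```

Run:
```python
from h import *
o=ctrl.observe();print(o['tool_pos'],o['tool_rot'],o['ft_force'],o['gripper_width'])
b=grab('scene','s6.png')['pixels']
B=cv2.resize(b[130:240,190:330],None,fx=5,fy=5)
cv2.imwrite('pics/z6.png',cv2.cvtColor(B,cv2.COLOR_RGB2BGR))
```

```text
[531.92284826 -17.55158512 137.46491477] [ 0.66603054  0.74592069 -0.00209931 -0.00110967] [-7.76738099 -1.56696036  8.0579016 ] 0.12211494085984344
```

View pics/z6.png

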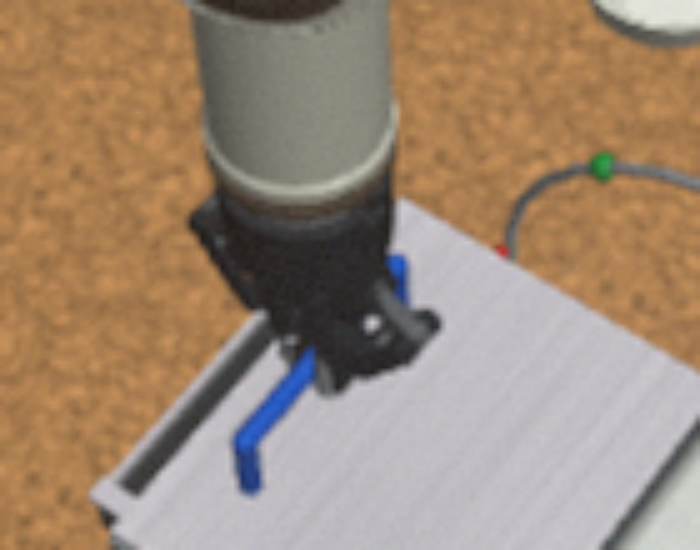

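The bar is gripped (opening 0.12, about 10 mm). There is some side load, so the first row relieves it before I follow the arc.

send_rows(
  series=[
    [1,[-0.002,0,0],[0,0,0]],
    [1,[0.002,0,0.007],[0,0,0]],
    [1,[0.0025,0.0005,0.0067],[0,0,0]],
    [1,[0.003,0.0003,0.0067],[0,0,0]],
    [1,[0.003,0.0004,0.0066],[0,0,0]],
    [1,[0.0035,0.0004,0.0064],[0,0,0]],
    [1,[0.0035,0.0004,0.0063],[0,0,0]],
    [1,[0.004,0.0005,0.0061],[0,0,0]],
  ],
)

```text
time_s: 11.55
tool_pos: [552.6, -15.1, 183.5]
tool_rot: [0.666, 0.746, -0.001, -0.001]
ft_force: [-3.1, -2.2, -2.1]
gripper_width: 0.123
```

Run:
```python
from h import *
o=ctrl.observe();print(o['tool_pos'],o['tool_rot'],o['ft_force'],o['ft_torque'],o['gripper_width'])
b=grab('scene','s7.png')['pixels']
B=cv2.resize(b[130:240,190:330],None,fx=5,fy=5)
cv2.imwrite('pics/z7.png',cv2.cvtColor(B,cv2.COLOR_RGB2BGR))
```

```text
[552.62418023 -15.13376107 183.52148148] [ 6.66123849e-01  7.45839720e-01 -1.27773662e-03 -7.04700660e-04] [-3.10854937 -2.18247281 -2.05191934] [-0.54492578  1.28312029  0.05770424] 0.12251160007528958
```

View pics/z7.png

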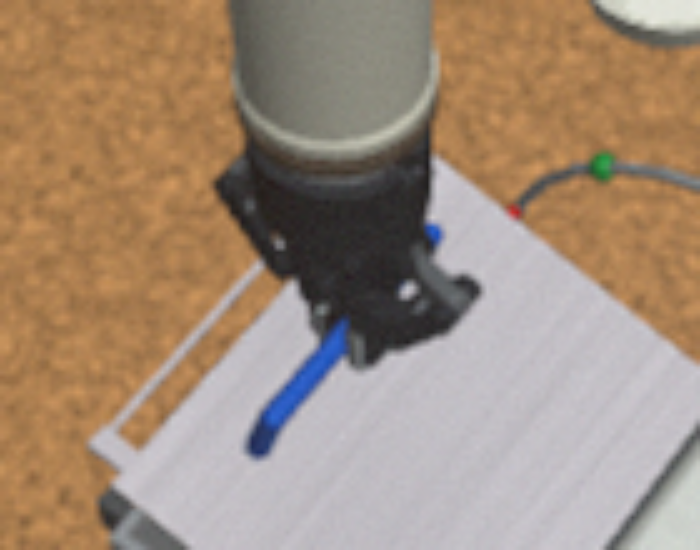

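The lid is following: it is near 18° and the red pin has moved up to (514,212) in the crop.

send_rows(
  series=[
    [1,[0.0041,0.0005,0.006],[0,0,0]],
    [1,[0.0045,0.0005,0.0058],[0,0,0]],
    [1,[0.0047,0.0006,0.0055],[0,0,0]],
    [1,[0.005,0.0006,0.0053],[0,0,0]],
    [1,[0.0052,0.0006,0.0051],[0,0,0]],
    [1,[0.0054,0.0006,0.0049],[0,0,0]],
    [1,[0.0056,0.0007,0.0047],[0,0,0]],
    [1,[0.0058,0.0007,0.0044],[0,0,0]],
  ],
)

```text
time_s: 12.4
tool_pos: [591.1, -10.7, 226.3]
tool_rot: [0.666, 0.746, -0.004, -0.001]
ft_force: [-15.0, -4.1, 12.7]
gripper_width: 0.123
```

send_rows(
  series=[
    [1,[0.006,0.0007,0.0041],[0,0,0]],
    [1,[0.0062,0.0007,0.0038],[0,0,0]],
    [1,[0.0063,0.0008,0.0036],[0,0,0]],
    [1,[0,0,0],[0,0,0]],
    [1,[0,0,0],[0,0,0]],
  ],
)

```text
time_s: 12.9
tool_pos: [612.6, -8.1, 239.3]
tool_rot: [0.666, 0.746, -0.001, 0.001]
ft_force: [-8.5, -3.8, 12.2]
gripper_width: 0.126
```

```bash
cat > c.py <<'E'
from h import *
import sys
n=sys.argv[1]
o=ctrl.observe();print(o['tool_pos'],o['tool_rot'],o['ft_force'],o['ft_torque'],o['gripper_width'],np.abs(o['joint_velocities']).max())
s=grab('scene','s%s.png'%n);t=grab('top','t%s.png'%n)
B=cv2.resize(s['pixels'][130:240,190:350],None,fx=5,fy=5)
cv2.imwrite('pics/z%s.png'%n,cv2.cvtColor(B,cv2.COLOR_RGB2BGR))
# plane machine y=130: through bead world, normal machine y
yaw=np.radians(6.8);X=np.array([np.cos(yaw),np.sin(yaw),0]);Y=np.array([-np.sin(yaw),np.cos(yaw),0])
def cen(f,m):
    ys,xs=np.nonzero(m);return len(xs),xs.mean(),ys.mean()
rs=mask(s,(0,150,80),(6,255,255))|mask(s,(174,150,80),(180,255,255));k=np.zeros_like(rs);k[130:240,285:350]=255;rs&=k
g=mask(s,(45,100,50),(85,255,255))&k;g[200:]=0
for nm,m in(('red',rs),('green',g)):
    if m.any():
        c=cen(s,m);o_,d=ray(s,c[1],c[2])
        org=np.array([592.5,-10,0]);tt=(130-(o_-org)@Y)/(d@Y);P=o_+tt*d-org
        x,z=P@X,P[2];print(nm,c,'mach x,z',x,z,'angle',np.degrees(np.arctan2(z-100,100-x)),np.hypot(z-100,100-x))
E
python3 c.py 8
```

```text
[612.61210884  -8.13754053 239.27180506] [ 6.66223907e-01  7.45750969e-01 -6.72528944e-04  8.63644673e-04] [-8.49628662 -3.82092712 12.22149456] [-0.82588764  2.01872218 -0.02712011] 0.1263521277451874 0.004832979689956309
red (4, np.float64(305.5), np.float64(165.0)) mach x,z 0.5993472107818087 191.57290810981704 angle 42.65283835258894 135.1520894200741
green (19, np.float64(309.7894736842105), np.float64(162.89473684210526)) mach x,z 11.507976460164164 208.90972489539718 angle 50.90523100088824 140.3287796817387
```

View pics/z8.png

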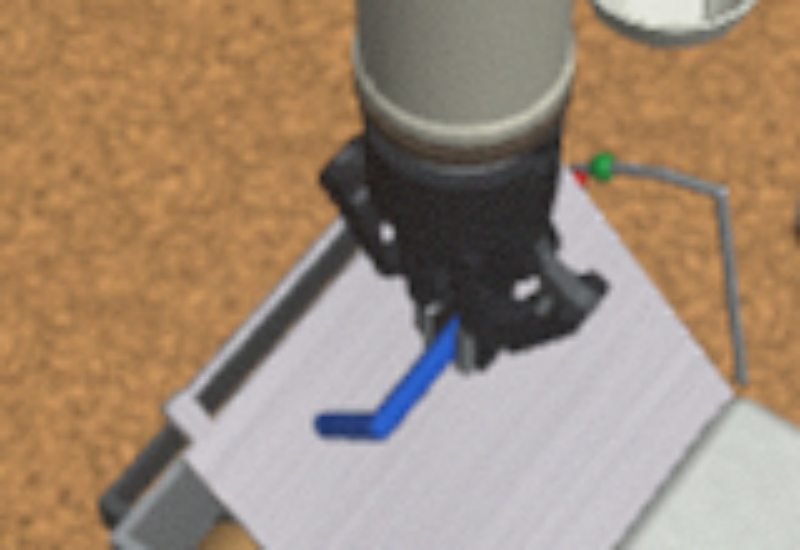

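The red pin at (579,177) in the crop is still just short of the green bead at (601,166). I estimate the lid at about 43–46°, so I'll go on about 5° and ease the radial load.

send_rows(
  series=[
    [1,[0.004,0.0005,0.003],[0,0,0]],
    [1,[0.004,0.0005,0.003],[0,0,0]],
    [1,[0.003,0.0003,0.0025],[0,0,0]],
    [1,[0,0,0],[0,0,0]],
    [1,[0,0,0],[0,0,0]],
    [1,[0,0,0],[0,0,0]],
  ],
)

```text
time_s: 13.6
tool_pos: [623.6, -6.8, 245.3]
tool_rot: [0.666, 0.746, -0.0, 0.0]
ft_force: [-2.4, -3.9, 0.6]
gripper_width: 0.12
```

```bash
python3 c.py 9
```

```text
[623.64055827  -6.84434019 245.29772107] [ 6.66176007e-01  7.45794471e-01 -3.39421219e-05  3.66639676e-04] [-2.42782701 -3.90279053  0.56016388] [-0.77777606  0.55086411  0.11012685] 0.12036240493627949 0.003099131425107592
red (3, np.float64(308.6666666666667), np.float64(165.0)) mach x,z 9.097242113239155 198.49363288491634 angle 47.295146396027434 134.03099309595424
green (14, np.float64(310.14285714285717), np.float64(162.42857142857142)) mach x,z 12.310834755493229 211.41179215752481 angle 51.794686978892535 141.78144142668998
```

View pics/z9.png

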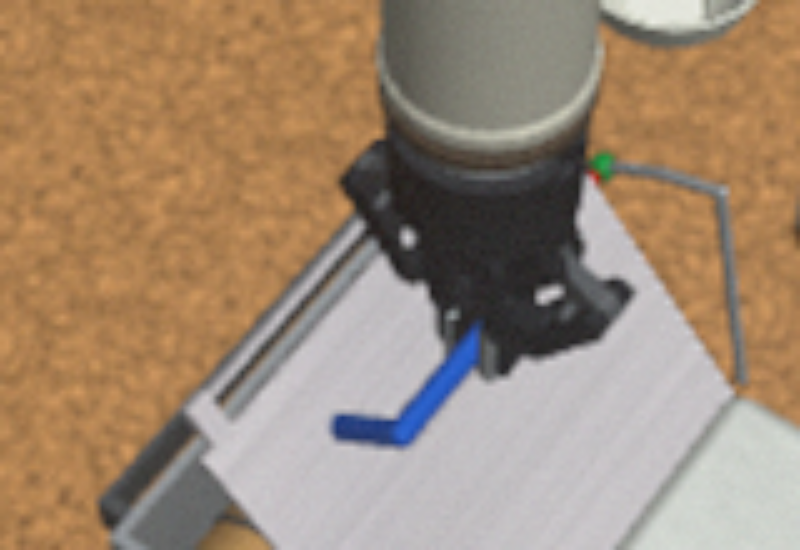

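View pics/t9.png

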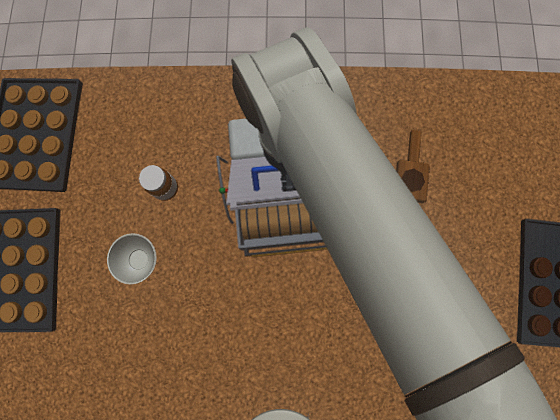

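The red pin at (594,177) in the crop now sits against the green bead at (602,166), which partly hides it. For an independent check I'll fit the lid plane from depth.

Run:
```python
from h import *
s=grab('scene')
P=np.array([deep(s,u,v) for u in range(290,324) for v in range(212,236) if s['depth'][v,u]>0 and (s['pixels'][v,u].min()>110)])
for _ in range(4):
    c=np.median(P,0) if _==0 else P.mean(0);U,S,Vt=np.linalg.svd(P-c);n=Vt[2]*np.sign(Vt[2][2]);r=(P-c)@n
    P=P[abs(r)<max(2*r.std(),2)]
print(len(P),n,np.degrees(np.arccos(n[2])),r.std())
```

```text
701 [0.75358    0.08686218 0.651592  ] 49.338260067271015 1.2328189203727884
```

The plane fit gives 49.3°, and the handle position gives 49.8°. I'll hold a bit longer, check the tray, then hand in.

send_rows(
  series=[
    [1,[0,0,0],[0,0,0]],
    [1,[0,0,0],[0,0,0]],
    [1,[0,0,0],[0,0,0]],
    [1,[0,0,0],[0,0,0]],
    [1,[0,0,0],[0,0,0]],
    [1,[0,0,0],[0,0,0]],
  ],
)

```text
time_s: 14.35
tool_pos: [623.5, -6.9, 245.2]
tool_rot: [0.666, 0.746, -0.0, 0.0]
ft_force: [-1.9, -4.5, 0.8]
gripper_width: 0.118
```

```bash
python3 c.py 10
```

```text
[623.47119176  -6.8601306  245.1928161 ] [ 6.66161416e-01  7.45807530e-01 -1.65272848e-04  2.61731867e-04] [-1.85174062 -4.46158015  0.77728989] [-0.88357269  0.57156827 -0.02109641] 0.11800417446279639 0.0020247665287597898
red (2, np.float64(308.5), np.float64(164.5)) mach x,z 8.521994539350516 200.0489432634862 angle 47.56230857236356 135.565543303595
green (15, np.float64(310.1333333333333), np.float64(162.6)) mach x,z 12.332309786840822 210.74772776505847 angle 51.634929915157926 141.24688708935835
```

View pics/s10.png

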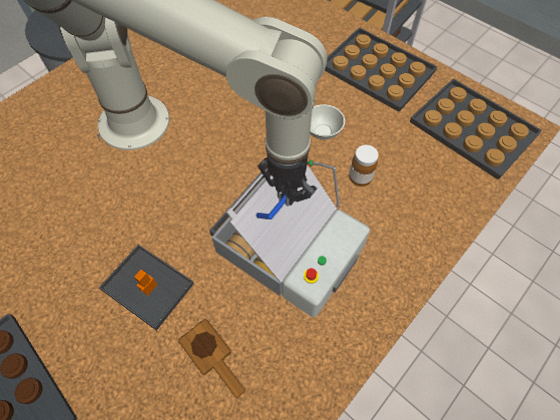

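The lid is held open and still, and the clip is in the tray at (146,282). The bowl, jar and mould have not moved.

```bash
python3 -c "
from bench import ctrl
print(ctrl.finish_job())"
```

```text
the job is handed in; nothing more can be done
None
```

I pulled the orange clip straight up off the rail and stood it, released, in the dark tray. I then raised the lid by its blue handle and handed the job in at about 14.4 s with the fingers still holding it. The system gave no verdict.

- **Lid angle:** the handle position gave 49.8° and a depth plane fit gave 49.3°. The red pin measured 47.6°, about 4° short of the bead at 51.6°. I count it the least reliable because the bead hid most of the pin, leaving 2 pixels. All three readings are within 44–56°.
- **Holding:** the arm was still over the last 0.6 s. The gripper opening read 0.12 on the bar, with about 5 N of force at the wrist.
- **Other items:** in the last pictures the clip was standing in the tray. The bowl, jar and mould looked unmoved by eye; I did not measure them again.

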